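# Level the sauce-pot scale

## Task

The two-tray scale on the condiment counter is down on one side. Move sauce pots from tray to tray until both trays sit level, with all three pots standing on the trays. Keep the pots upright all the time, and let go of them at the end.

Things in the scene. Friction and masses are not known exactly. Their poses are not given: they have to be found in the camera images.
- scale: Scale, grey base, two steel trays. Origin: base centre on the counter; x away from robot, y to left tray. Trays 210 (x) by 150 mm (y), centred at y +125 and -125, rim 8 above floor. They stay flat; floors 80 above origin when level, 8 up or down at most; heavy side sinks, the other rises. Post between: 85 high. Start: 2 pots left, at x +55 and -55; 1 right, at x -40 to -65, rest of it free.
- large_pot: Large sauce pot, dark stoneware with a grey band and a wooden knob: upright cylinder 66 mm across with straight sides, lid rim at 66 mm, then an 18 mm wide, 14 mm tall knob on the lid (lid fixed, 80 mm tall in all); weighs 300 g. Origin: centre of its underside, z up.
- medium_pot: Medium sauce pot, white ceramic with a blue band and blue knob: upright cylinder 56 mm across with straight sides, lid rim at 56 mm, then an 18 mm wide, 14 mm tall knob on the lid (lid fixed, 70 mm tall in all); weighs 200 g. Origin: centre of its underside, z up.
- small_pot: Small sauce pot, red-brown glaze with a white band and white knob: upright cylinder 46 mm across with straight sides, lid rim at 48 mm, then an 18 mm wide, 14 mm tall knob on the lid (lid fixed, 62 mm tall in all); weighs 100 g. Origin: centre of its underside, z up.
Things that resemble listed ones, but are neither listed nor needed, are in the scene too. What is shaped like the medium_pot but purple is not meant.

How it is judged:
At the end, for the whole second after the job is handed in: All three pots stand upright (within 10 degrees) directly on the trays, at rest, and the trays are level: the underside of every pot is within 4 mm of the level tray height of 80 mm above the scale's origin (z of large_pot in the frame of scale between 0.076 and 0.084 m and angle between each of large_pot, medium_pot, small_pot's own z axis and vertical below 0.17 rad and linear speed of each of large_pot, medium_pot, small_pot below 0.02 m/s and z of medium_pot in the frame of scale between 0.076 and 0.084 m and z of small_pot in the frame of scale between 0.076 and 0.084 m); the robot touches nothing.
It fails at once if a pot is tipped by more than 40 degrees (angle between any of large_pot, medium_pot, small_pot's own z axis and vertical above 0.7 rad).
It also fails if it takes over 40 s, if anything falls off the work surface, if the arm or the gripper's body presses on something with over 40 N, if the wrist force passes 120 N, or if a joint passes its speed limit or range.

## Robot

A 7-joint arm with a two-finger parallel gripper is mounted at the origin on the work surface. World frame = base frame: x ahead of the robot, y to its left, z up, the work surface at z = 0. Lengths are in m, angles in rad, forces in N, time in s.
With the tool pointing down it reaches from about 0.4 to 0.85 m from the base axis. Payload 4.5 kg.
Tool frame: the origin (TCP) lies midway between the tips of the shut fingers; the grasp point (between the pads) lies 19 mm behind it; z points along the fingers, y is the direction in which the jaws open and shut (so a half turn about z gives the same grasp; the last joint's range is limited). The gripper opens to 88 mm and grips with 3 to 60 N. Pads are 18 mm wide; open, the fingers measure 123 mm over their backs; the gripper's body (75 mm by 187 mm) begins 45 mm behind the grasp point.
Start: joints at [-1.089, 0.689, -0.195, 1.565, 0.157, 0.902, -0.215], TCP at [0.271, 0.563, 0.239] pointing down, gripper open.
Joint ranges: [-3.01, 3.01], [-0.46, 2.08], [-1.47, 1.51], [0.13, 2.56], [-1, 4.14], [0.04, 2.09], [-2.66, 2.66]. Speed limits (rad/s): [2.57, 2.57, 3.14, 3.14, 3.14, 3.14, 3.14].

## Interface

Orientations are given as a unit quaternion [x, y, z, w].
In Python, from plant import get_state, snapshot, finish_job, regions_of gives the robot as it stands.
- The arm moves only by the tool send_rows, never from a script. Its argument "series" is a list of rows, each an object of numbers: "grip": the opening, from 0 (shut) to 1 (fully open); "dx", "dy", "dz": the shift along the tool's x, y, z in mm; "turn": the turn about the tool's z in rad. A call has 1 to 20 rows; each row shifts and turns the commanded pose from where the row before left it, along the tool's axes as they then stand; what a row does not reach is not made up. A row lasts 1/10 s, in which the tool goes at most 50 mm and 8.59 degrees, less where a joint would pass 70% of its speed; a pose out of reach is approached as far as the arm can. A call is refused whole if a number of a shift passes 50 or a number of a turn 0.15, either way. A call with a gripper value outside its range is refused whole. The fingers move at their own pace and stop on an object; "force" is the grip in N (left out, the last holds). Time passes only in rows, so rows that do not move let the fingers close. It gives the time, the measured TCP pose, the force and the opening at its end, in the units of the state.
- get_state(): the state, without advancing time (a new reading comes with each control period).
- snapshot(name): name is "scene" or "top" or "wrist"; returns a dict with "img" (420x560x3 uint8, red, green, blue), "depth" (420x560 float32, m along the optical axis (not along the pixel's ray), 0 where there is no reading), "fov_y" (degrees; the focal length in pixels is half the picture's height over the tangent of half this angle, whatever the lens; pixels are square), "cx", "cy" (the principal point, pixels), "R" (3x3) and "t" (3): a world point X has camera coordinates R X + t. Camera axes: x right, y down, z forward; pixel columns grow to the right and rows downward; lengths in m; the calibration is good to about 2 mm. A picture is of the moment at which its call begins.
- finish_job(): hands the job in, once; it reports no verdict.
Trained networks look in a picture, given as the dict that the camera call returned (one of the last four; its "shot" number tells which), for a name from the list of things; names that differ only in an ending like _2 or _b are one class to them, and where a whole thing is asked for, a point or a joint stands for the part that bears it (a point fixed in the world has none). Each returns a list of dicts, best first, with "score" (0 to 1); they miss things now and then, are a little off and sometimes report something else, mostly with a low value. They report only what shows in the picture. A call takes as long as a camera call. They do not tell look-alikes from the thing itself.
- regions_of(picture, target): "pixels" (420x560 bool, what is visible of it) and "extent" ([left, top, right, bottom] in pixels, round what is visible of it).
The state is a dict: "clock": time; "q": joint angles; "qd": joint speeds; "joint_torque": joint torques, N m; "tool_pos": TCP position; "eef_rot": TCP orientation; "contact_force": force on the tool from outside, world axes, zero at the start; "moment": the same for the moment, N m; "opening": opening from 0.0 (shut) to 1.0 (fully open).
Only numpy, scipy, OpenCV 4.12 (cv2) and the standard library are available. Lean on these libraries where they do the work, as an engineer would, in place of code of your own. Each camera call takes 0.05 s, during which the arm holds its last target.

## Working session

There is one attempt and no reset: what is moved stays moved. The work goes in short steps, Python scripts to look and compute and a tool call to move; the robot and the scene stay as the last step left them, time stands still between calls to the robot, and variables do not carry over. Pictures are saved under pics/ and viewed, and the job is handed in when it is done.

Besides the shell and the picture viewer there is one more tool, called after "Request:" as a command line: name --argument value ..., lists and objects as JSON in quotes. send_rows: Moves the arm, as the interface text tells. Its arguments: {"type":"object","properties":{"series":{"type":"array","items":{"type":"object","properties":{"grip":{"type":"number"},"dx":{"type":"number"},"dy":{"type":"number"},"dz":{"type":"number"},"turn":{"type":"number"}}}},"force":{"type":"number"}},"required":["series"]}

```bash
mkdir -p pics; ls; cat > h.py <<'E'
import numpy as np, cv2
from plant import *
def pts(s):
    f=210/np.tan(np.radians(s['fov_y'])/2)
    d=s['depth']; v,u=np.indices(d.shape)
    P=np.stack([(u-s['cx'])*d/f,(v-s['cy'])*d/f,d],-1)
    return (P-s['t'])@s['R']
def save(s,n): cv2.imwrite('pics/'+n,s['img'][:,:,::-1])
E
python3 - <<'E'
from h import *
print(get_state())
for n in ['top','scene']:
    s=snapshot(n); save(s,n+'0.png'); P=pts(s); np.save(n+'0.npy',P)
    for o in ['scale','large_pot','medium_pot','small_pot']:
        for r in regions_of(s,o):
            m=r['pixels']&(s['depth']>0); Q=P[m]
            print(n,o,round(r['score'],2),r['extent'],np.median(Q,0).round(3),np.percentile(Q,2,axis=0).round(3),np.percentile(Q,98,axis=0).round(3))
E
```

```text
pics
{'clock': 0.0, 'q': array([-1.08918088,  0.68996591, -0.19453599,  1.56633125,  0.15732203,
        0.90249267, -0.21510848]), 'qd': array([-2.64194819e-04, -1.54632014e-04,  6.33859869e-06,  6.99472065e-04,
        7.02103534e-05,  7.75084752e-04, -6.07218112e-04]), 'joint_torque': array([-1.01631405e-03, -5.27561510e+01, -1.26675557e+00, -1.53430152e+01,
       -5.25480893e-02,  6.48927424e-03,  1.72533960e-04]), 'tool_pos': array([0.2703921 , 0.562792  , 0.23792528]), 'eef_rot': array([ 2.21990204e-01,  9.75048480e-01, -8.90884389e-04, -1.33806952e-04]), 'contact_force': array([ 0.25738582, -0.11830611, -0.11009177]), 'moment': array([ 0.00628805,  0.01365386, -0.04757913]), 'opening': 1.0015579449006617}
top scale 0.86 [118.1, 140.1, 348.5, 258.3] [0.547 0.025 0.079] [ 0.443 -0.151  0.04 ] [0.646 0.238 0.096]
top large_pot 0.67 [124.5, 206.1, 173.0, 249.6] [0.482 0.167 0.137] [0.454 0.142 0.076] [0.514 0.201 0.152]
top medium_pot 0.9 [356.8, 241.9, 391.0, 274.7] [ 0.448 -0.213  0.054] [ 0.424 -0.246 -0.001] [ 0.476 -0.192  0.07 ]
top medium_pot 0.82 [360.1, 171.9, 396.2, 204
[... 875 characters left out ...]
dium_pot 0.97 [195.5, 151.6, 218.7, 182.2] [ 0.38  -0.173  0.055] [ 0.353 -0.199  0.023] [ 0.396 -0.148  0.071]
scene medium_pot 0.88 [160.8, 174.7, 192.4, 215.8] [ 0.463 -0.212  0.048] [ 0.43  -0.239  0.001] [ 0.476 -0.191  0.071]
scene medium_pot 0.78 [216.4, 158.9, 257.4, 208.2] [ 0.502 -0.081  0.136] [ 0.467 -0.109  0.092] [ 0.513 -0.058  0.158]
scene medium_pot 0.63 [239.5, 153.7, 267.7, 175.5] [ 0.376 -0.072  0.056] [ 0.35  -0.101  0.039] [ 0.395 -0.053  0.072]
scene medium_pot 0.6 [129.6, 231.5, 165.1, 269.6] [ 0.588 -0.222  0.05 ] [ 0.556 -0.251  0.005] [ 0.604 -0.203  0.07 ]
scene small_pot 0.68 [384.0, 240.2, 414.3, 284.1] [0.601 0.171 0.116] [0.576 0.154 0.079] [0.612 0.193 0.135]
```

View pics/top0.png

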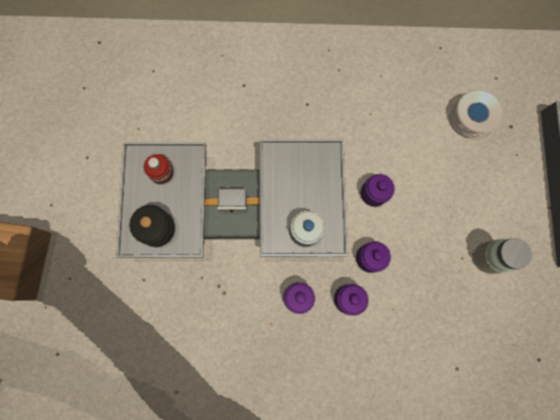

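View pics/scene0.png

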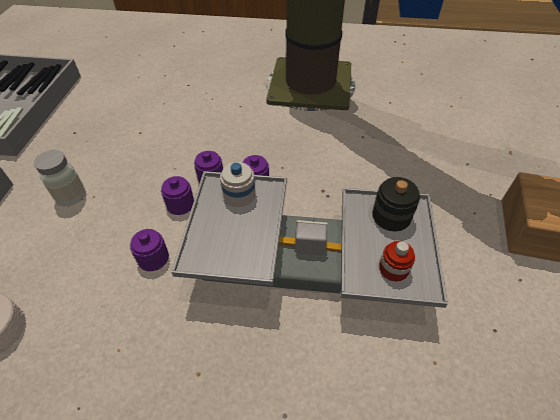

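The pots that matter:
- large (black): top view (152,225), left tray
- small (red, white band): top view (158,168), left tray
- medium (white, blue knob): top view (307,228), right tray

The four purple pots on the counter are look-alikes of the medium pot. Large + small against medium is 400 g to 200 g, so moving only the small pot gives 300 g on each side. Next I'll measure the small pot and the trays.

```bash
python3 - <<'E'
from h import *
P0=np.load('top0.npy'); P1=np.load('scene0.npy')
for nm,P in (('top',P0),('scene',P1)):
    for o,c,h in (('small',(.585,.17),.134),('large',(.484,.17),.152),('med',(.483,-.083),.158)):
        Q=P.reshape(-1,3); Q=Q[(np.hypot(Q[:,0]-c[0],Q[:,1]-c[1])<.045)&(Q[:,2]>.085)]
        K=Q[Q[:,2]>h-.006]; L=Q[(Q[:,2]<h-.011)&(Q[:,2]>h-.018)]
        cc,r=cv2.minEnclosingCircle((L[:,:2]*1000).astype(np.float32))
        print(nm,o,'knob',K.mean(0).round(4),len(K),'zmax',Q[:,2].max().round(4),'lid',np.round(cc,1),round(r,1))
    for lo,hi,ys in ((.06,.085,(.09,.26)),(.075,.1,(-.18,-.0))):
        Q=P.reshape(-1,3);Q=Q[(Q[:,2]>lo)&(Q[:,2]<hi)&(Q[:,1]>ys[0])&(Q[:,1]<ys[1])&(Q[:,0]>.4)&(Q[:,0]<.7)]
        print(nm,cv2.minAreaRect((Q[:,:2]*1000).astype(np.float32)),'floor',np.median(Q[:,2]))
s=snapshot('top'); c=s['img'][130:265,110:400]; cv2.imwrite('pics/crop.png',cv2.resize(c[:,:,::-1],None,fx=2.7,fy=2.7,interpolation=2))
E
```

```text
top small knob [0.5892 0.1734 0.1332] 87 zmax 0.1363 lid [590.  173.9] 19.8
top large knob [0.4857 0.1737 0.1513] 101 zmax 0.1555 lid [486.2 174.2] 30.2
top med knob [ 0.4857 -0.0858  0.1569] 98 zmax 0.1598 lid [486.2 -86. ] 24.8
top ((540.8527221679688, 168.47463989257812), (210.47544860839844, 150.79849243164062), 1.5235168933868408) floor 0.07221475623325369
top ((547.6734619140625, -81.70873260498047), (210.4500274658203, 150.08590698242188), 1.4740209579467773) floor 0.08802198026247263
scene small knob [0.5908 0.1745 0.1336] 124 zmax 0.1363 lid [590.1 175.2] 19.8
scene large knob [0.4873 0.175  0.1511] 100 zmax 0.1543 lid [485.6 175.5] 30.4
scene med knob [ 0.4872 -0.0842  0.1572] 86 zmax 0.1597 lid [485.3 -84.9] 25.3
scene ((540.0106811523438, 169.62355041503906), (211.7928009033203, 150.62806701660156), 1.528926134109497) floor 0.07296837623438701
scene ((546.1292114257812, -80.4096450805664), (212.58721923828125, 150.60414123535156), 1.6637189388275146) floor 0.08877955220023115
```

View pics/crop.png

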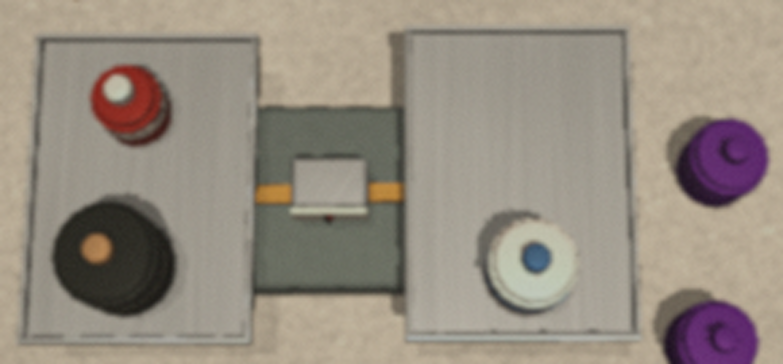

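The small red pot is at (0.590, 0.174), with the left floor at z = 0.072 (fully down) and the right floor at 0.088 (fully up). Tray sizes and knob heights match the spec. First I'll check the wooden block along the approach path.

```bash
python3 - <<'E'
from h import *
for n in('top0','scene0'):
    Q=np.load(n+'.npy').reshape(-1,3);Q=Q[(Q[:,1]>.25)&(Q[:,1]<.7)&(Q[:,0]>.2)&(Q[:,0]<.75)&(Q[:,2]>.02)]
    print(Q.min(0).round(3),Q.max(0).round(3),np.percentile(Q,[5,50,95],axis=0).round(3).tolist())
E
```

```text
[0.357 0.392 0.02 ] [0.491 0.45  0.084] [[0.364, 0.394, 0.028], [0.427, 0.406, 0.078], [0.481, 0.437, 0.082]]
[0.355 0.393 0.02 ] [0.493 0.476 0.084] [[0.368, 0.396, 0.026], [0.444, 0.418, 0.079], [0.489, 0.458, 0.082]]
```

Request:
send_rows --series '[{"turn": -0.15, "dz": -15, "grip": 1}, {"turn": -0.15, "dz": -15, "grip": 1}, {"turn": -0.149, "dz": -10, "grip": 1}, {}]' --force 15

```text
schema error: expected keys grip, dx, dy, dz, turn
```

The block is only 84 mm tall, so the path is clear. Every row needs all five keys, so I'll resend.

Request:
send_rows --series '[{"grip": 1, "dx": 0, "dy": 0, "dz": -10, "turn": -0.149}, {"grip": 1, "dx": 0, "dy": 0, "dz": 0, "turn": -0.149}, {"grip": 1, "dx": 0, "dy": 0, "dz": 0, "turn": -0.149}, {"grip": 1, "dx": 0, "dy": 0, "dz": 0, "turn": 0}]' --force 15

```text
clock: 0.95
tool_pos: [0.2708, 0.5633, 0.2488]
eef_rot: [0.0, 1.0, 0.0, -0.0]
contact_force: [-0.4, -0.5, -0.1]
opening: 1.003
```

Request:
send_rows --series '[{"grip": 1, "dx": -20, "dy": -26, "dz": 0, "turn": 0}, {"grip": 1, "dx": -20, "dy": -26, "dz": 0, "turn": 0}, {"grip": 1, "dx": -20, "dy": -26, "dz": 0, "turn": 0}, {"grip": 1, "dx": -20, "dy": -26, "dz": 0, "turn": 0}, {"grip": 1, "dx": -20, "dy": -26, "dz": 0, "turn": 0}, {"grip": 1, "dx": -20, "dy": -26, "dz": 0, "turn": 0}, {"grip": 1, "dx": -20, "dy": -26, "dz": 0, "turn": 0}, {"grip": 1, "dx": -20, "dy": -26, "dz": 0, "turn": 0}, {"grip": 1, "dx": -20, "dy": -26, "dz": 0, "turn": 0}, {"grip": 1, "dx": -20, "dy": -26, "dz": 0, "turn": 0}, {"grip": 1, "dx": -20, "dy": -26, "dz": 0, "turn": 0}, {"grip": 1, "dx": -20, "dy": -26, "dz": 0, "turn": 0}, {"grip": 1, "dx": -20, "dy": -26, "dz": 0, "turn": 0}, {"grip": 1, "dx": -20, "dy": -26, "dz": 0, "turn": 0}, {"grip": 1, "dx": -20, "dy": -26, "dz": 0, "turn": 0}, {"grip": 1, "dx": 0, "dy": 0, "dz": 0, "turn": 0}, {"grip": 1, "dx": 0, "dy": 0, "dz": 0, "turn": 0}]'

```text
clock: 2.65
tool_pos: [0.5705, 0.1726, 0.2485]
eef_rot: [0.003, 1.0, 0.0, -0.0]
contact_force: [-1.2, 0.7, -0.0]
opening: 0.999
```

Request:
send_rows --series '[{"grip": 1, "dx": -19, "dy": 2, "dz": 0, "turn": 0}, {"grip": 1, "dx": 0, "dy": 0, "dz": 25, "turn": 0}, {"grip": 1, "dx": 0, "dy": 0, "dz": 25, "turn": 0}, {"grip": 1, "dx": 0, "dy": 0, "dz": 20, "turn": 0}, {"grip": 1, "dx": 0, "dy": 0, "dz": 0, "turn": 0}, {"grip": 1, "dx": 0, "dy": 0, "dz": 0, "turn": 0}]'

```text
clock: 3.25
tool_pos: [0.5888, 0.1767, 0.1791]
eef_rot: [-0.0, 1.0, 0.0, -0.0]
contact_force: [-0.0, -0.0, 0.4]
opening: 1.001
```

```bash
python3 - <<'E'
from h import *
s=snapshot('wrist'); save(s,'w1.png')
P=pts(s)
for r in regions_of(s,'small_pot'):
    m=r['pixels']&(s['depth']>0);Q=P[m];h=.134
    K=Q[Q[:,2]>h-.006]; L=Q[(Q[:,2]<h-.009)&(Q[:,2]>h-.02)]
    print(r['score'],r['extent'],K.mean(0).round(4),len(K),Q[:,2].max(),[np.round(a,1) for a in cv2.minEnclosingCircle((L[:,:2]*1000).astype(np.float32))])
E
```

```text
0.61 [249.0, 180.8, 312.0, 249.7] [0.588  0.1743 0.1337] 531 0.1360573968777303 [array([587.7, 174. ]), np.float64(21.0)]
```

View pics/w1.png

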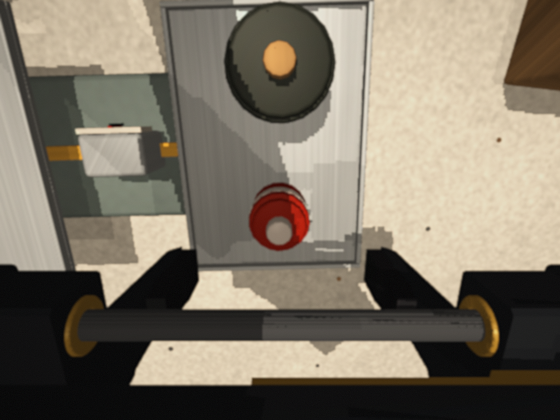

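The wrist view shows the red pot at (280,215) between the fingers, with its measured position at (0.589, 0.174). I'll descend and grip.

Request:
send_rows --series '[{"grip": 1, "dx": 0, "dy": -2, "dz": 15, "turn": 0}, {"grip": 1, "dx": 0, "dy": 0, "dz": 25, "turn": 0}, {"grip": 1, "dx": 0, "dy": 0, "dz": 25, "turn": 0}, {"grip": 1, "dx": 0, "dy": 0, "dz": 15, "turn": 0}, {"grip": 1, "dx": 0, "dy": 0, "dz": 11, "turn": 0}, {"grip": 1, "dx": 0, "dy": 0, "dz": 0, "turn": 0}, {"grip": 0.4, "dx": 0, "dy": 0, "dz": 0, "turn": 0}, {"grip": 0.4, "dx": 0, "dy": 0, "dz": 0, "turn": 0}, {"grip": 0.4, "dx": 0, "dy": 0, "dz": 0, "turn": 0}, {"grip": 0.4, "dx": 0, "dy": 0, "dz": 0, "turn": 0}, {"grip": 0.4, "dx": 0, "dy": 0, "dz": 0, "turn": 0}]' --force 15

```text
clock: 4.45
tool_pos: [0.5895, 0.1732, 0.0881]
eef_rot: [0.0, 1.0, 0.0, 0.0]
contact_force: [0.6, -0.1, 1.3]
opening: 0.569
```

Request:
send_rows --series '[{"grip": 0.3, "dx": 0, "dy": 0, "dz": 0, "turn": 0}, {"grip": 0.3, "dx": 0, "dy": 0, "dz": 0, "turn": 0}, {"grip": 0.3, "dx": 0, "dy": 0, "dz": 0, "turn": 0}]' --force 15

```text
clock: 4.75
tool_pos: [0.5895, 0.1734, 0.088]
eef_rot: [0.0, 1.0, 0.0, 0.0]
contact_force: [0.1, 0.0, 2.0]
opening: 0.517
```

The fingers have stopped at 0.517 × 88 mm, about 46 mm, which fits the small pot. Now a gentle lift.

Request:
send_rows --series '[{"grip": 0.3, "dx": 0, "dy": 0, "dz": -5, "turn": 0}, {"grip": 0.3, "dx": 0, "dy": 0, "dz": -10, "turn": 0}, {"grip": 0.3, "dx": 0, "dy": 0, "dz": -15, "turn": 0}, {"grip": 0.3, "dx": 0, "dy": 0, "dz": -15, "turn": 0}, {"grip": 0.3, "dx": 0, "dy": 0, "dz": -10, "turn": 0}, {"grip": 0.3, "dx": 0, "dy": 0, "dz": -5, "turn": 0}, {"grip": 0.3, "dx": 0, "dy": 0, "dz": 0, "turn": 0}, {"grip": 0.3, "dx": 0, "dy": 0, "dz": 0, "turn": 0}]'

```text
clock: 5.55
tool_pos: [0.5891, 0.173, 0.1475]
eef_rot: [0.0, 1.0, -0.0, -0.0]
contact_force: [-0.4, -1.4, -0.3]
opening: 0.515
```

```bash
python3 - <<'E'
from h import *
s=snapshot('scene'); save(s,'s2.png'); print(get_state()['contact_force'],get_state()['opening'])
E
```

```text
[ 0.31466698 -0.25792805 -1.11405257] 0.5172500530477867
```

View pics/s2.png

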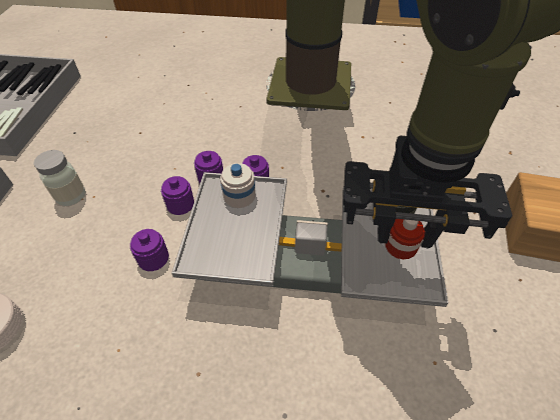

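The red pot is held upright at about (405,240), and the left tray is still down. Next I'll carry it across to the free part of the right tray.

Request:
send_rows --series '[{"grip": 0.3, "dx": 0, "dy": -6, "dz": 0, "turn": 0}, {"grip": 0.3, "dx": 0, "dy": -14, "dz": 0, "turn": 0}, {"grip": 0.3, "dx": 0, "dy": -20, "dz": 0, "turn": 0}, {"grip": 0.3, "dx": -1, "dy": -25, "dz": 0, "turn": 0}, {"grip": 0.3, "dx": -1, "dy": -25, "dz": 0, "turn": 0}, {"grip": 0.3, "dx": -1, "dy": -25, "dz": 0, "turn": 0}, {"grip": 0.3, "dx": -1, "dy": -25, "dz": 0, "turn": 0}, {"grip": 0.3, "dx": -1, "dy": -25, "dz": 0, "turn": 0}, {"grip": 0.3, "dx": -1, "dy": -25, "dz": 0, "turn": 0}, {"grip": 0.3, "dx": 0, "dy": -25, "dz": 0, "turn": 0}, {"grip": 0.3, "dx": 0, "dy": -20, "dz": 0, "turn": 0}, {"grip": 0.3, "dx": 0, "dy": -14, "dz": 0, "turn": 0}, {"grip": 0.3, "dx": 0, "dy": -6, "dz": 0, "turn": 0}, {"grip": 0.3, "dx": 0, "dy": 0, "dz": 0, "turn": 0}, {"grip": 0.3, "dx": 0, "dy": 0, "dz": 0, "turn": 0}]'

```text
clock: 7.1
tool_pos: [0.5951, -0.0805, 0.1477]
eef_rot: [-0.0, 1.0, 0.001, 0.0]
contact_force: [-0.4, 1.3, -0.7]
opening: 0.514
```

```bash
python3 - <<'E'
from h import *
s=snapshot('scene'); save(s,'s3.png'); P=pts(s); t=get_state(); print(t['tool_pos'],t['contact_force'])
Q=P.reshape(-1,3)
print('R',np.median(Q[(abs(Q[:,0]-.54)<.03)&(abs(Q[:,1]+.08)<.06)&(Q[:,2]<.1)],0),'L',np.median(Q[(abs(Q[:,0]-.57)<.05)&(abs(Q[:,1]-.17)<.06)&(Q[:,2]<.1)],0))
for r in regions_of(s,'small_pot'):
    q=P[r['pixels']&(s['depth']>0)]; print(r['score'],r['extent'],np.percentile(q,[1,99],axis=0).round(3))
E
```

```text
[ 0.59519502 -0.08017581  0.14777259] [ 0.41252715  0.07027453 -1.47482938]
R [ 0.54683597 -0.04164501  0.08603634] L [0.5803363  0.17154017 0.07508753]
0.58 [204.3, 202.0, 240.7, 251.6] [[ 0.584 -0.1    0.087]
 [ 0.622 -0.057  0.226]]
```

View pics/s3.png

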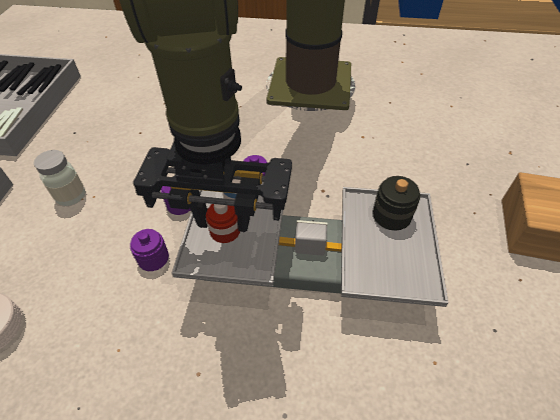

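The pot is above the free part of the right tray. The floors now read about 0.086 (right) and 0.075 (left). I'll lower it to the level height.

Request:
send_rows --series '[{"grip": 0.3, "dx": 0, "dy": 0, "dz": 8, "turn": 0}, {"grip": 0.3, "dx": 0, "dy": 0, "dz": 12, "turn": 0}, {"grip": 0.3, "dx": 0, "dy": 0, "dz": 10, "turn": 0}, {"grip": 0.3, "dx": 0, "dy": 0, "dz": 7, "turn": 0}, {"grip": 0.3, "dx": 0, "dy": 0, "dz": 4, "turn": 0}, {"grip": 0.3, "dx": 0, "dy": 0, "dz": 2, "turn": 0}, {"grip": 0.3, "dx": 0, "dy": 0, "dz": 2, "turn": 0}, {"grip": 0.3, "dx": 0, "dy": 0, "dz": 2, "turn": 0}, {"grip": 0.3, "dx": 0, "dy": 0, "dz": 2, "turn": 0}, {"grip": 0.3, "dx": 0, "dy": 0, "dz": 2, "turn": 0}, {"grip": 0.3, "dx": 0, "dy": 0, "dz": 1, "turn": 0}, {"grip": 0.3, "dx": 0, "dy": 0, "dz": 0, "turn": 0}, {"grip": 0.3, "dx": 0, "dy": 0, "dz": 0, "turn": 0}, {"grip": 0.3, "dx": 0, "dy": 0, "dz": 0, "turn": 0}]'

```text
clock: 8.6
tool_pos: [0.5953, -0.0818, 0.0959]
eef_rot: [0.0, 1.0, 0.0, 0.0]
contact_force: [0.1, 0.3, -0.2]
opening: 0.514
```

```bash
python3 - <<'E'
from h import *
s=snapshot('scene'); save(s,'s4.png'); P=pts(s); t=get_state(); print(t['tool_pos'],t['contact_force'])
Q=P.reshape(-1,3)
for n,y in(('R',-.08),('L',.17)):
    z=Q[(abs(Q[:,0]-.57)<.06)&(abs(Q[:,1]-y)<.06)&(Q[:,2]<.1)&(Q[:,2]>.06)][:,2]; print(n,len(z),np.percentile(z,[25,50,75]))
E
```

```text
[ 0.59528931 -0.0818635   0.09583371] [ 0.73497753 -0.26984687  1.05074633]
R 2111 [0.07985566 0.08057232 0.08134237]
L 5236 [0.08028129 0.0808948  0.08154671]
```

Both floors read about 0.0805, so the scale is level and carrying the pot. I'll open the fingers and rise straight up.

Request:
send_rows --series '[{"grip": 0.6, "dx": 0, "dy": 0, "dz": 0, "turn": 0}, {"grip": 0.8, "dx": 0, "dy": 0, "dz": 0, "turn": 0}, {"grip": 0.9, "dx": 0, "dy": 0, "dz": 0, "turn": 0}, {"grip": 0.9, "dx": 0, "dy": 0, "dz": 0, "turn": 0}, {"grip": 0.9, "dx": 0, "dy": 0, "dz": 0, "turn": 0}, {"grip": 0.9, "dx": 0, "dy": 0, "dz": 0, "turn": 0}, {"grip": 0.9, "dx": 0, "dy": 0, "dz": -10, "turn": 0}, {"grip": 0.9, "dx": 0, "dy": 0, "dz": -20, "turn": 0}, {"grip": 0.9, "dx": 0, "dy": 0, "dz": -30, "turn": 0}, {"grip": 0.9, "dx": 0, "dy": 0, "dz": -30, "turn": 0}, {"grip": 0.9, "dx": 0, "dy": 0, "dz": -30, "turn": 0}, {"grip": 0.9, "dx": 0, "dy": 0, "dz": -20, "turn": 0}, {"grip": 0.9, "dx": 0, "dy": 0, "dz": -10, "turn": 0}, {"grip": 0.9, "dx": 0, "dy": 0, "dz": 0, "turn": 0}, {"grip": 0.9, "dx": 0, "dy": 0, "dz": 0, "turn": 0}, {"grip": 0.9, "dx": 0, "dy": 0, "dz": 0, "turn": 0}, {"grip": 0.9, "dx": 0, "dy": 0, "dz": 0, "turn": 0}, {"grip": 0.9, "dx": 0, "dy": 0, "dz": 0, "turn": 0}]'

```text
clock: 10.45
tool_pos: [0.5947, -0.0818, 0.2449]
eef_rot: [0.0, 1.0, 0.0, -0.001]
contact_force: [0.2, 0.7, -0.6]
opening: 0.902
```

```bash
python3 - <<'E'
from h import *
t=get_state(); print(t['tool_pos'],t['contact_force'],t['opening'])
for i in range(2):
    s=snapshot('scene'); P=pts(s); Q=P.reshape(-1,3)
    for n,y in(('R',-.08),('L',.17)):
        z=Q[(abs(Q[:,0]-.57)<.06)&(abs(Q[:,1]-y)<.06)&(Q[:,2]<.1)&(Q[:,2]>.06)][:,2]; print(n,len(z),np.percentile(z,[25,50,75]))
for o in ('large_pot','medium_pot','small_pot'):
    for r in regions_of(s,o):
        q=P[r['pixels']&(s['depth']>0)]; print(o,r['score'],r['extent'],np.percentile(q,[1,99],axis=0).round(3).tolist())
save(s,'s5.png')
E
```

```text
[ 0.59473112 -0.0818077   0.24490297] [ 0.19592627  0.71574469 -0.58515733] 0.9018002641639924
R 3804 [0.07999705 0.08063961 0.08134733]
L 5239 [0.08010284 0.0807437  0.08138074]
R 3817 [0.08005553 0.08065823 0.08132939]
L 5233 [0.08012249 0.08075018 0.08139133]
medium_pot 0.95 [194.5, 151.4, 223.0, 184.9] [[0.342, -0.2, 0.001], [0.443, -0.148, 0.088]]
medium_pot 0.92 [133.4, 226.8, 165.8, 271.7] [[0.555, -0.252, 0.002], [0.605, -0.202, 0.071]]
medium_pot 0.69 [161.4, 178.0, 194.0, 216.2] [[0.431, -0.241, 0.003], [0.476, -0.191, 0.071]]
medium_pot 0.61 [219.3, 164.6, 256.5, 208.1] [[0.467, -0.109, 0.082], [0.514, -0.057, 0.152]]
medium_pot 0.49 [254.9, 159.8, 269.6, 177.1] [[0.359, -0.072, 0.029], [0.585, -0.027, 0.266]]
small_pot 0.98 [210.0, 224.4, 238.4, 265.9] [[0.578, -0.103, 0.081], [0.618, -0.059, 0.143]]
small_pot 0.61 [174.0, 171.0, 447.2, 303.6] [[0.441, -0.152, 0.017], [0.651, 0.242, 0.09]]
```

View pics/s5.png

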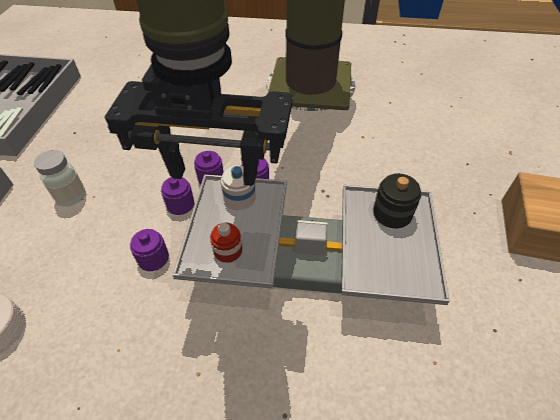

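The red pot stands at (227,242), the white pot at (238,185) and the black pot at (397,202), all upright. Both trays are level and the gripper is clear. Handing in.

```bash
python3 -c "
from plant import *
print(finish_job())"
```

```text
the job is handed in; nothing more can be done
None
```

I moved the small red pot from the left tray to the free part of the right tray, which balances 300 g against 300 g, and handed the job in at about 10.5 s.

- **Level:** in the last pictures both tray floors read 80.7 mm, steady over two frames. The limits are 76 to 84 mm.
- **Pots:** all three stand upright on the trays, judged from the picture. The small pot's top measured about 143 mm, which matches its 62 mm height on a level tray.
- **Robot:** the gripper was open and about 0.1 m above the small pot, with contact force at noise level.
- **Disagreements:** in that last picture the network reported no large pot, but the pot was plainly visible. It also marked the scale as a second, lower-scored small pot, which I ignored.

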